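# Clear and load the till drawer, then shut it past its catch

## Task

Closing time: the small till drawer is open because somebody stood the cup of wooden spatulas in it, too tall to go in. First stand the cup upright in the timber tester tray beside the empty glass jar, then lay the card terminal from the counter flat and face up in the drawer, and last push the drawer fully home, without slamming it, until its catch snaps in and holds it shut. Leave the other jars and the pump bottle as they stand.

Things in the scene. Friction and masses are not known exactly. Their poses are not given: they have to be found in the camera images.
- till: grey sheet-steel counter-top till case, stays where it is, 182 mm deep (x) by 140 mm wide (y) by 76 mm high; a notebook with a pen lies on top, up to 100 mm above the counter. Origin: centre of its underside; z up; the drawer comes out of the face at x = -91 mm along the till's -x axis. The front opening is clear up to z = 68 mm, so whatever stands higher in the drawer hits the top edge.
- till_drawer (a joint): how far the drawer is out, m: 0 = home, front panel against the case; 0.174 = fully out. It slides with about 2 N of friction until 15 mm before home, where a sprung roller catch resists: it takes 12 to 16 N to push the roller over its hump (hump at 7 mm). Let go between 15 and 9 mm it is pushed back out to 15 mm or more, within 5 mm the catch draws it home and holds it there with a few newtons.
- till_handle (a point): middle of the bow handle's bar on the drawer front, 46 mm above the counter: 8 mm thick steel bar, 66 mm long across the drawer, its centre line 20 mm in front of the front panel; strong enough to push on. The panel is 137 mm wide, 12 mm thick, from 9 to 73 mm above the counter. Axes as the till's; it moves with the drawer.
- till_bay (a point): centre of the floor of the drawer's open bay, 14 mm above the counter; moves with the drawer, axes as the till's. The bay is 168 mm long along x (the travel) by 118 mm along y; its side and rear walls are 4 mm thick and rise 36 mm above the bay floor, its front is the front panel (59 mm above the floor). With the drawer out as it starts, the whole bay is clear of the case.
- spatula_cup: glass cup with a paper band, full of wooden spatulas, starts standing in the drawer bay: round, 68 mm across, the glass 86 mm high, the spatulas (fixed in it) reach 123 mm. Origin: centre of its underside; z up the cup. About 0.24 kg.
- card_terminal: dark grey card terminal with keypad, 155 mm long (x) by 68 mm wide (y) by 34 mm high, starts lying face up on the counter. Origin: centre of its underside; z out of the keypad side. In the drawer it fits only lengthwise, either way round. About 0.29 kg; grasp it across its width.
- tester_tray: timber tray, stays where it is, 200 mm long (x) by 110 mm wide (y). Origin: centre of its underside; inner floor 6 mm above the counter; rim 5 mm thick, its top 14 mm above the counter. The empty glass jar stands in one half, the other half is free.
- tester_jar: empty open glass jar standing in one half of the tray, 82 mm across, 108 mm high. Origin: centre of its underside. Leave it there.
- clip_jar: bystander: clip-top glass jar of cotton wool, 88 mm across, 115 mm high, beside or behind the tray. Origin: centre of its underside.
- pump_bottle: bystander: amber pump bottle, 68 mm across, 186 mm high with its nozzle, beside or behind the tray. Origin: centre of its underside.
- black_jar: bystander: small black screw-lid jar, 46 mm across, 40 mm high, behind the drawer, beside a pink one. Origin: centre of its underside.
- sign_tall: fixed obstacle behind the candles: a price sign on a thin stem, a plate about 65 mm wide from 0.20 to 0.35 m above the counter. Origin: foot of the stem, on the counter. Carry things past on the robot's side of it, not over it.
- candle_pile: fixed obstacle in the middle of the counter: stacked candles within 135 mm of this point, up to 115 mm high. Origin: middle of the pile, on the counter.
- pink_jar: bystander: small pink screw-lid jar, 46 mm across, 40 mm high. Origin: centre of its underside.
There are look-alikes about, which are no part of the job. What is shaped like the spatula_cup but black is not meant.

How it is judged:
By the outcome, as a careful person would: the job done as asked, in the order asked, and still so for the second after the job is handed in, with the robot touching nothing.
It also fails if it takes over 72 s, if anything falls off the work surface, if the arm or the gripper's body presses on something with over 40 N, if the wrist force passes 120 N, or if a joint passes its speed limit or range.

## Robot

A 6-joint arm with a two-finger parallel gripper is mounted at the origin on a cart in front of the work surface, level with it; the furniture and walls round the work are solid. World frame = base frame: x ahead of the robot, y to its left, z up, the work surface at z = 0. Lengths are in mm, angles in degrees, forces in N, time in s.
With the tool pointing down it reaches from about 300 to 850 mm from the base axis. Payload 4.2 kg.
Tool frame: the origin (TCP) lies midway between the tips of the shut fingers; the grasp point (between the pads) lies 19 mm behind it (env.grasp_offset is the distance from the TCP to the grasp point, in mm); z points along the fingers, y is the line along which they close (so a half turn about z gives the same grasp; the last joint's range is limited). The gripper opens to 91 mm and grips with 3 to 60 N. Pads are 32 mm wide; open, the fingers measure 118 mm over their backs; the gripper's body (76 mm by 178 mm) begins 60 mm behind the grasp point.
Start: joints at [72.995, 18.312, 89.639, -0, 72.044, -1.146], TCP at [157.137, 553.128, 213.976] pointing down, gripper open.
Joint ranges: [-177.97, 177.97], [-48.28, 115.42], [12.27, 149.76], [-77.06, 257.06], [2.81, 150.46], [-146.56, 146.56]. Speed limits (degrees/s): [147.25, 147.25, 180, 180, 180, 180].

## Interface

Orientations are given as [roll, pitch, yaw] about the fixed x, y, z axes, in that order (R = Rz(yaw) Ry(pitch) Rx(roll)).
In Python, from workcell import env, optics gives the robot as it stands. The module is installed in compiled form; this text tells all that it offers.
- The arm moves only by the tool send_rows, never from a script. Its argument "targets" is a list that holds one entry, the list of rows, each a list of 7 numbers: the turn, a rotation vector about the world's x, y, z scaled (see below), then the shift along the world's x, y, z scaled (see below), then the closure, from -1 (fully open) to 1 (shut). In form: [[[rx, ry, rz, x, y, z, gripper], ...]]. A call has 1 to 12 rows; each row shifts and turns the commanded pose from where the row before left it; what a row does not reach is not made up. The controller multiplies each number of a shift by 0.2 m and each number of a turn by pi/2 rad. A row lasts 1/10 s, in which the tool goes at most 50 mm and 8.59 degrees, less where a joint would pass 70% of its speed; a pose out of reach is approached as far as the arm can. A call with a number of a shift or a turn outside -1 to 1 is refused whole. A call with a gripper value outside its range is refused whole. The fingers move at their own pace and stop on an object; "grip_force" is the grip in N (left out, the last holds). Time passes only in rows, so rows that do not move let the fingers close. It gives the time, the measured TCP pose, the force, the opening and the grip force at its end, in the units of the state.
- env.state(): the state, without advancing time (a new reading comes with each control period).
- optics.grab_frame(name): name is "scene" or "top" or "wrist"; returns (picture, depth): 420x560x3 uint8, red, green, blue; 420x560 float32, mm along the optical axis (not along the pixel's ray), 0 where there is no reading.
- optics.camera_info(name): a dict with "camera_matrix" (3x3 intrinsics, pixels), "R" (3x3) and "t" (3): a world point X has camera coordinates R X + t; the wrist camera has in their place "mount" (4x4, takes a point from camera to tool coordinates, whose origin is the TCP and whose axes are the flange's). Camera axes: x right, y down, z forward; pixel columns grow to the right and rows downward; lengths in mm; the calibration is good to about 2 mm. The wrist camera is an equidistant fisheye: a pixel r from the principal point sees the ray r / f radians off the axis. A picture is of the moment at which its call begins: read the wrist's pose just before it. camera_info takes no time and is no camera call.
- env.job_done(): hands the job in; it is judged then, once.
Trained networks look in the newest picture that a camera, given by its name, has taken for a name from the list of things; names that differ only in an ending like _2 or _b are one class to them, and where a whole thing is asked for, a point or a joint stands for the part that bears it (a point fixed in the world has none). Each returns a list of dicts, best first, with "conf" (0 to 1); they miss things now and then, are a little off and sometimes report something else, mostly with a low value. They report only what shows in the picture. A call takes as long as a camera call. They do not tell look-alikes from the thing itself.
- optics.silhouettes(camera, name): "mask" (420x560 bool, what is visible of it) and "at" ([column, row] in pixels, amid what is visible of it).
- optics.place_of(camera, name): "at" ([column, row] in pixels: a listed point, or the origin of a listed thing).
The state is a dict: "time_s": time; "qpos": joint angles; "qvel": joint speeds; "effort": joint torques, N m; "ee_pos": TCP position; "ee_rot": TCP orientation; "force": force on the tool from outside, world axes, zero at the start; "torque": the same for the moment, N m; "gripper_width": finger opening in mm; "gripper_force": force on a finger pad.
Only numpy, scipy, OpenCV 4.12 (cv2) and the standard library are available. Lean on these libraries where they do the work, as an engineer would, in place of code of your own. Each camera call takes 0.05 s, during which the arm holds its last target. There are 200 camera calls.

## Working session

There is one attempt and no reset: what is moved stays moved. The work goes in short steps, Python scripts to look and compute and a tool call to move; the robot and the scene stay as the last step left them, time stands still between calls to the robot, and variables do not carry over. Pictures are saved under pics/ and viewed, at most 10 in all, crops included, and the job is handed in when it is done.

Besides the shell and the picture viewer there is one more tool, called after "Request:" by a JSON object that holds its "fn" and its "kwargs", one argument or row to a line. send_rows: Moves the arm, as the interface text tells. Its arguments: {"type":"object","properties":{"targets":{"type":"array"},"grip_force":{"type":"number"}},"required":["targets"]}

```bash
mkdir -p pics
cat > h.py <<'E'
from workcell import env, optics
import numpy as np, cv2
def grab(n):
    im,d=optics.grab_frame(n); return im,d
def world(n,px,d):
    c=optics.camera_info(n);K=np.array(c["camera_matrix"]);R=np.array(c["R"]);t=np.array(c["t"]).ravel()
    u=np.atleast_2d(px).astype(float)
    r=np.linalg.inv(K)@np.vstack([u.T,np.ones(len(u))])
    return (R.T@(r*np.asarray(d)-t[:,None])).T
def mask_pts(n,m,d):
    v,u=np.nonzero(m&(d>0)); return world(n,np.c_[u,v],d[v,u])
def onplane(n,px,z):
    a=world(n,px,1.0)[0];b=world(n,px,1000.0)[0]
    return a+(b-a)*(z-a[2])/(b[2]-a[2])
E
python3 - <<'E'
from h import *
s=env.state(); print(s)
for n in("top","scene"):
    im,d=grab(n); np.savez(f"{n}0.npz",im=im,d=d)
    cv2.imwrite(f"pics/{n}0.png",im[:,:,::-1])
    for o in["till","till_handle","till_bay","spatula_cup","card_terminal","tester_tray","tester_jar","clip_jar","pump_bottle","candle_pile","sign_tall","black_jar"]:
        z={"till_handle":46,"till_bay":14}.get(o,0)
        print(n,o,[(round(p["conf"],2),np.round(p["at"]).tolist(),np.round(onplane(n,p["at"],z)).tolist()) for p in optics.place_of(n,o)[:3]])
E
```

```text
{'time_s': 0.0, 'qpos': array([ 7.29966444e+01,  1.83524317e+01,  8.97064985e+01,  1.46341029e-04,
        7.20427559e+01, -1.14518500e+00]), 'qvel': array([-0.01155779, -0.01243833, -0.02580097,  0.04240135,  0.09392899,
       -0.075361  ]), 'effort': array([-1.11856847e-03, -4.12460160e+01, -2.31977981e+01,  7.27209798e-02,
        4.55329497e-02, -1.28076204e-04]), 'ee_pos': array([156.96802001, 552.64048296, 213.111721  ]), 'ee_rot': array([-1.79898337e+02, -2.17139257e-03,  1.64141782e+02]), 'force': array([ 0.05569826, -0.11167411,  0.15994495]), 'torque': array([-7.82241006e-05, -1.82616864e-02,  5.75146010e-03]), 'gripper_force': 0.0, 'gripper_width': 90.93691110285647}
top till [(0.78, [389.0, 232.0], [472.0, -530.0, 0.0]), (0.46, [330.0, 199.0], [603.0, -307.0, 0.0])]
top till_handle [(0.72, [308.0, 236.0], [461.0, -218.0, 46.0])]
top till_bay [(0.61, [342.0, 234.0], [466.0, -351.0, 14.0])]
top spatula_cup [(0.82, [426.0, 217.0], [529.0, -676.0, 0.0]), (0.77, [343.0, 238.0], [450.0, -356.0, 0.0]), (0.28, [159.0, 232.0], [476.0, 349.0, 0.0])]
top card_terminal [(0.76, [216.
[... 567 characters left out ...]
7.0, 193.0], [441.0, 341.0, 14.0]), (0.65, [321.0, 265.0], [471.0, -341.0, 14.0])]
scene spatula_cup [(0.95, [322.0, 273.0], [455.0, -352.0, 0.0]), (0.63, [438.0, 305.0], [514.0, -694.0, 0.0])]
scene card_terminal []
scene tester_tray [(0.79, [140.0, 190.0], [464.0, 351.0, 0.0])]
scene tester_jar [(0.58, [126.0, 187.0], [456.0, 405.0, 0.0])]
scene clip_jar [(0.92, [230.0, 182.0], [648.0, 93.0, 0.0])]
scene pump_bottle [(0.64, [150.0, 156.0], [625.0, 426.0, 0.0])]
scene candle_pile [(0.38, [228.0, 183.0], [640.0, 98.0, 0.0]), (0.2, [288.0, 248.0], [489.0, -220.0, 0.0])]
scene sign_tall [(0.16, [150.0, 157.0], [619.0, 426.0, 0.0])]
scene black_jar [(0.73, [331.0, 234.0], [606.0, -316.0, 0.0])]
```

View pics/top0.png

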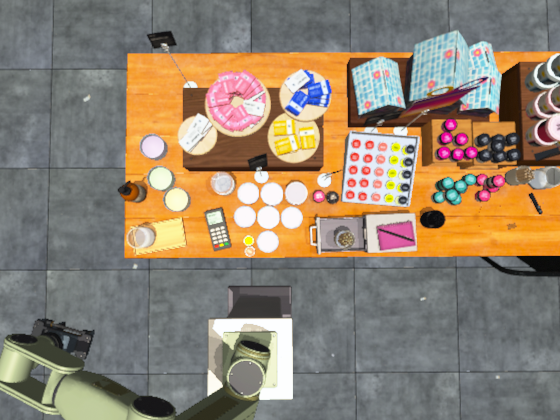

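View pics/scene0.png

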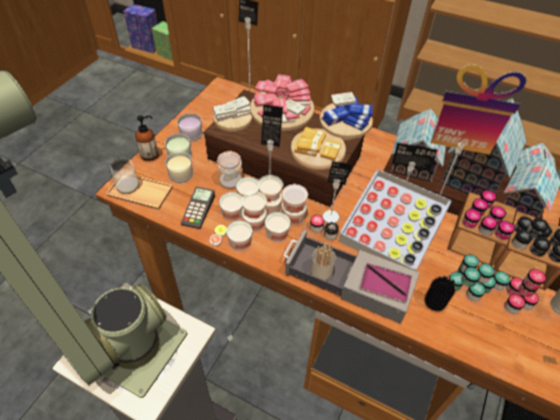

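The top view shows:
- **Drawer:** the open drawer is at about (340,235) with the wood-spatula cup at (343,236). It opens to the left (world +y). The till is at (389,232).
- **Terminal and tray:** the terminal is at (217,229). The tray is at (157,235) with the jar in its left half.
- **Obstacles:** the candles are around (268,210).
- **Cup candidates:** the cup in the drawer at (343,236), a black cup at (432,218), and a jar with brown items at (520,177). By the description it is the one in the drawer.

Next I measure precisely and take a close crop.

```bash
cat > m.py <<'E'
from h import *
T={}
for n in("top","scene"):
    im,d=grab(n); T[n]=(im,d)
    for o in["spatula_cup","card_terminal","tester_tray","tester_jar","till","till_handle","clip_jar"]:
        for q in optics.silhouettes(n,o)[:2]:
            P=mask_pts(n,q["mask"],d)
            if len(P)<20: continue
            zt=np.percentile(P[:,2],97)
            r=cv2.minAreaRect(P[:,:2].astype(np.float32))
            tp=P[P[:,2]>zt-8]; rt=cv2.minAreaRect(tp[:,:2].astype(np.float32))
            print(n,o,round(q["conf"],2),np.round(q["at"]),"ztop",round(zt),"med",np.round(np.median(P,0)),"rect",np.round(r[0]),np.round(r[1]),round(r[2],1),"top",np.round(rt[0]),np.round(rt[1]),round(rt[2],1))
im,d=T["top"]
a=cv2.resize(im[200:260,300:400],(800,480),interpolation=2)
b=cv2.resize(T["scene"][0][220:320,270:370],(480,480),interpolation=2)
cv2.imwrite("pics/crop1.png",cv2.resize(np.hstack([a,b]),(800,300))[:,:,::-1])
# height slices around the drawer/candles
v,u=np.mgrid[0:420,0:560]; P=mask_pts("top",np.ones_like(d,bool),d)
S=P[(P[:,0]>370)&(P[:,0]<700)&(P[:,1]>-700)&(P[:,1]<500)]
c=S[(S[:,1]>-200)&(S[:,1]<80)&(S[:,2]>15)&(S[:,0]<680)]
print("candles x,y,z",c.min(0).round(),c.max(0).round())
for y in range(-180,60,20):
    k=c[abs(c[:,1]-y)<10]
    if len(k): print(y,k.min(0).round()[[0]],k[:,2].max().round())
E
python3 m.py
```

```text
top spatula_cup 0.89 [431. 218.] ztop 118 med [ 519. -673.   70.] rect [ 523. -696.] [66. 98.] 13.1 top [ 519. -682.] [33. 38.] 27.6
top spatula_cup 0.88 [345. 241.] ztop 131 med [ 446. -349.   83.] rect [ 445. -348.] [59. 65.] 2.5 top [ 448. -350.] [41. 38.] 33.2
top card_terminal 0.68 [220. 226.] ztop 36 med [488. 120.  26.] rect [485. 121.] [153.  68.] 13.4 top [493. 123.] [136.  65.] 11.9
top tester_tray 0.83 [166. 235.] ztop 16 med [462. 320.   6.] rect [462. 348.] [114. 205.] 9.8 top [461. 349.] [110. 203.] 9.9
top tester_jar 0.74 [142. 240.] ztop 116 med [456. 405.  56.] rect [458. 398.] [82. 79.] 80.9 top [458. 398.] [70. 66.] 38.3
top till 0.72 [360. 233.] ztop 81 med [ 482. -415.   47.] rect [ 469. -424.] [142. 378.] 2.1 top [ 468. -430.] [139. 362.] 2.0
top till 0.42 [167. 234.] ztop 16 med [465. 317.   6.] rect [464. 348.] [116. 200.] 9.2 top [461. 348.] [110. 201.] 9.8
top till_handle 0.67 [334. 234.] ztop 73 med [ 475. -328.   14.] rect [ 463. -332.] [132. 205.] 1.4 top [ 464. -314.] [132. 130.] 2.8
top till_handle 0.65 [165. 235.] ztop 16 med [466. 319.   6.] rect [462
[... 1033 characters left out ...]
8. 129.] [190.  84.] 15.2 top [495. 121.] [141.  69.] 14.2
scene till_handle 0.72 [312. 262.] ztop 74 med [ 459. -309.   22.] rect [ 478. -326.] [170. 204.] 2.5 top [ 460. -257.] [133.  13.] 1.7
scene clip_jar 0.82 [229. 171.] ztop 116 med [632.  82.  86.] rect [660.  94.] [103.  78.] 17.2 top [653.  92.] [76. 75.] 3.5
scene clip_jar 0.61 [124. 178.] ztop 114 med [448. 381.  75.] rect [811. 867.] [1267.  142.] 50.4 top [456. 398.] [74. 71.] 3.2
candles x,y,z [ 393. -200.   15.] [679.  80. 123.]
-180 [490.] 118.0
-160 [490.] 119.0
-140 [490.] 120.0
-120 [501.] 120.0
-100 [409.] 122.0
-80 [402.] 123.0
-60 [402.] 122.0
-40 [410.] 121.0
-20 [404.] 65.0
0 [393.] 64.0
20 [404.] 65.0
40 [495.] 70.0
```

View pics/crop1.png

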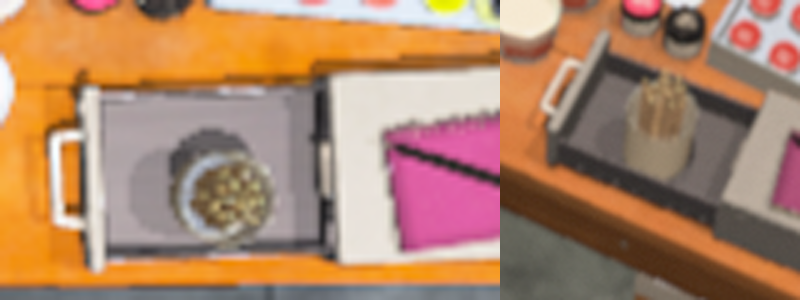

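The crop confirms the choice: a glass cup with a paper band and wooden spatulas, standing in the drawer. I'm moving over it now.

Request:
{"fn": "send_rows", "kwargs": {
  "targets": [
    [[0,0,-0.073,0.12,-0.183,0,-1],[0,0,-0.073,0.12,-0.183,0,-1],[0,0,-0.073,0.12,-0.183,0,-1],[0,0,-0.073,0.12,-0.183,0,-1],[0,0,-0.073,0.12,-0.183,0,-1],[0,0,-0.073,0.12,-0.183,0,-1],[0,0,-0.073,0.12,-0.183,0,-1],[0,0,-0.073,0.12,-0.183,0,-1],[0,0,-0.073,0.12,-0.183,0,-1],[0,0,-0.073,0.12,-0.183,0,-1],[0,0,-0.073,0.12,-0.183,0,-1]]
  ]
}}

```text
time_s: 3.2
ee_pos: [421.9, 148.9, 214.3]
ee_rot: [179.9, -0.0, 91.6]
force: [0.5, 1.3, -0.2]
gripper_width: 90.9
gripper_force: 0.0
```

Request:
{"fn": "send_rows", "kwargs": {
  "targets": [
    [[0,0,0,0.012,-0.227,0,-1],[0,0,0,0.012,-0.227,0,-1],[0,0,0,0.012,-0.227,0,-1],[0,0,0,0.012,-0.227,0,-1],[0,0,0,0.012,-0.227,0,-1],[0,0,0,0.012,-0.227,0,-1],[0,0,0,0.012,-0.227,0,-1],[0,0,0,0.012,-0.227,0,-1],[0,0,0,0.012,-0.227,0,-1],[0,0,0,0.012,-0.227,0,-1],[0,0,0,0.012,-0.227,0,-1],[0,0,0,0,0,0,-1]]
  ]
}}

```text
time_s: 4.4
ee_pos: [447.6, -354.0, 213.4]
ee_rot: [180.0, 0.1, 91.6]
force: [0.0, 1.3, -1.2]
gripper_width: 91.4
gripper_force: 0.0
```

```bash
cat >> h.py <<'E'
from scipy.spatial.transform import Rotation as Ro
def wrist_world(px,dep,s):
    c=optics.camera_info("wrist");K=np.array(c["camera_matrix"]);M=np.array(c["mount"])
    px=np.atleast_2d(px).astype(float)
    x=(px[:,0]-K[0,2])/K[0,0]; y=(px[:,1]-K[1,2])/K[1,1]; th=np.hypot(x,y)
    k=np.where(th>1e-6,np.tan(th)/np.maximum(th,1e-9),1)
    C=np.c_[x*k,y*k,np.ones(len(x))]*np.asarray(dep).reshape(-1,1)
    t=C@M[:3,:3].T+M[:3,3]
    return t@Ro.from_euler("xyz",s["ee_rot"],degrees=True).as_matrix().T+s["ee_pos"]
E
python3 - <<'E'
from h import *
s=env.state(); im,d=grab("wrist"); cv2.imwrite("pics/w1.png",im[:,:,::-1])
print(s["ee_pos"].round(1))
for q in optics.silhouettes("wrist","spatula_cup"):
    m=q["mask"]&(d>0); v,u=np.nonzero(m); P=wrist_world(np.c_[u,v],d[v,u],s)
    zt=np.percentile(P[:,2],97);
    rim=P[(P[:,2]>92)&(P[:,2]<106)]; tp=P[P[:,2]>zt-8]
    print(q["conf"],q["at"],zt,len(rim))
    for Q in(P,rim,tp):
        if len(Q)>10: print(cv2.minEnclosingCircle(Q[:,:2].astype(np.float32)),np.median(Q,0).round(),Q.min(0).round(),Q.max(0).round())
E
```

```text
[ 447.6 -354.   213.4]
0.58 [282.6, 211.0] 131.81113633001368 920
((446.7002868652344, -367.52581787109375), 49.1859130859375) [ 449. -350.   95.] [ 408. -416.   11.] [ 493. -319.  136.]
((449.416259765625, -352.71209716796875), 34.13530731201172) [ 450. -353.   98.] [ 416. -386.   92.] [ 483. -319.  106.]
((450.717529296875, -352.1333923339844), 24.522851943969727) [ 450. -353.  129.] [ 427. -374.  124.] [ 474. -328.  136.]
```

View pics/w1.png

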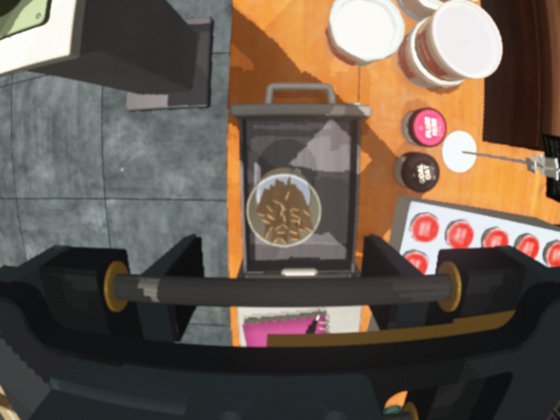

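The wrist view shows the cup rim at (283,207) in the bay and the handle at (300,93). The fitted rim centre is (449.4, −352.7), so the aim needs about 2 mm of correction.

Request:
{"fn": "send_rows", "kwargs": {
  "targets": [
    [[0,0,0,0.01,0.005,-0.1,-1],[0,0,0,0,0,-0.15,-1],[0,0,0,0,0,-0.15,-1],[0,0,0,0,0,-0.15,-1],[0,0,0,0,0,-0.1,-1],[0,0,0,0,0,-0.08,-1],[0,0,0,0,0,0,-1],[0,0,0,0,0,0,1],[0,0,0,0,0,0,1],[0,0,0,0,0,0,1],[0,0,0,0,0,0,1],[0,0,0,0,0,0,1]]
  ],
  "grip_force": 20
}}

```text
time_s: 5.7
ee_pos: [449.6, -348.2, 69.1]
ee_rot: [179.9, 0.1, 91.9]
force: [-1.4, 1.0, 6.8]
gripper_width: 66.7
gripper_force: 20.0
```

Request:
{"fn": "send_rows", "kwargs": {
  "targets": [
    [[0,0,0,0,0,0.06,1],[0,0,0,0,0,0.125,1],[0,0,0,0,0,0.15,1],[0,0,0,0,0,0.15,1],[0,0,0,0,0,0.15,1],[0,0,0,0,0,0.11,1],[0,0,0,0,0.12,0,1],[0,0,0,0.01,0.23,0,1],[0,0,0,0.01,0.23,0,1],[0,0,0,0.01,0.23,0,1],[0,0,0,0.01,0.23,0,1],[0,0,0,0.01,0.23,0,1]]
  ]
}}

```text
time_s: 6.9
ee_pos: [459.2, -92.0, 217.3]
ee_rot: [180.0, -0.0, 91.8]
force: [1.3, 0.9, -1.8]
gripper_width: 66.9
gripper_force: 20.0
```

Request:
{"fn": "send_rows", "kwargs": {
  "targets": [
    [[0,0,0.011,0.01,0.23,0,1],[0,0,0.011,0.01,0.23,0,1],[0,0,0.011,0.01,0.23,0,1],[0,0,0.011,0.01,0.23,0,1],[0,0,0.011,0.01,0.23,0,1],[0,0,0.011,0,0.23,0,1],[0,0,0.011,0,0.23,0,1],[0,0,0.011,0,0.23,0,1],[0,0,0,0,0.135,0,1],[0,0,0,0,0,0,1],[0,0,0,0,0,0,1],[0,0,0,0,0,0,1]]
  ]
}}

```text
time_s: 8.1
ee_pos: [469.4, 300.2, 217.0]
ee_rot: [-180.0, 0.0, 99.7]
force: [0.2, 0.5, -1.7]
gripper_width: 67.2
gripper_force: 20.0
```

Run:
```python
from h import *
s=env.state(); print(s["ee_pos"].round(1),s["ee_rot"].round(1),s["gripper_width"])
im,d=grab("wrist"); cv2.imwrite("pics/w2.png",im[:,:,::-1])
for o in("spatula_cup","tester_tray","tester_jar"):
  for q in optics.silhouettes("wrist",o)[:2]:
    v,u=np.nonzero(q["mask"]&(d>0)); P=wrist_world(np.c_[u,v],d[v,u],s)
    r=cv2.minAreaRect(P[:,:2].astype(np.float32)); print(o,round(q["conf"],2),np.round(q["at"]),P.min(0).round(),P.max(0).round(),r)
```

```text
[469.4 300.2 217. ] [-180.     0.    99.7] 67.15166016758604
spatula_cup 0.8 [281. 257.] [412. 119.  -2.] [580. 330. 311.] ((489.30169677734375, 226.98617553710938), (166.97669982910156, 207.21762084960938), 3.9347219467163086)
tester_tray 0.61 [275. 168.] [394. 264.   2.] [533. 454. 191.] ((463.4689636230469, 351.8297424316406), (110.99211883544922, 190.12586975097656), 9.781761169433594)
tester_jar 0.96 [286. 103.] [410. 353.   3.] [509. 449. 115.] ((463.9326171875, 394.8580322265625), (100.7760238647461, 82.0626220703125), 23.153337478637695)
```

View pics/w2.png

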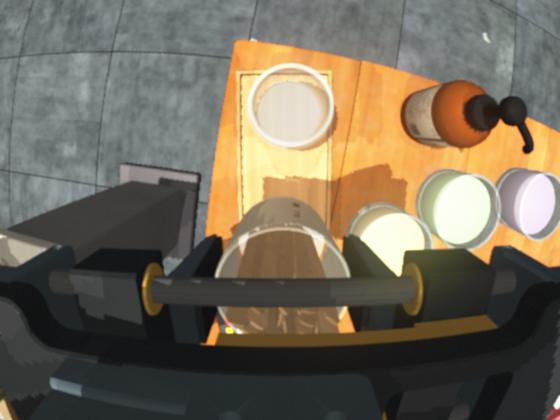

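The wrist view shows the cup held upright at (283,270), above the free half of the tray. The jar is at (290,105). I'm lowering it.

Request:
{"fn": "send_rows", "kwargs": {
  "targets": [
    [[0,0,0,0,0,-0.1,1],[0,0,0,0,0,-0.15,1],[0,0,0,0,0,-0.15,1],[0,0,0,0,0,-0.15,1],[0,0,0,0,0,-0.1,1],[0,0,0,0,0,-0.06,1],[0,0,0,0,0,-0.03,1],[0,0,0,0,0,-0.015,1],[0,0,0,0,0,-0.01,1],[0,0,0,0,0,-0.01,1],[0,0,0,0,0,0,1]]
  ]
}}

```text
time_s: 9.4
ee_pos: [469.7, 301.3, 62.4]
ee_rot: [180.0, -0.0, 99.8]
force: [0.7, -0.3, -1.8]
gripper_width: 67.0
gripper_force: 20.0
```

Request:
{"fn": "send_rows", "kwargs": {
  "targets": [
    [[0,0,0,0,0,-0.005,1],[0,0,0,0,0,-0.005,1],[0,0,0,0,0,0,1]]
  ]
}}

```text
time_s: 9.7
ee_pos: [469.8, 301.8, 61.3]
ee_rot: [179.9, -0.1, 99.8]
force: [-1.4, 0.5, 5.0]
gripper_width: 66.6
gripper_force: 20.0
```

Request:
{"fn": "send_rows", "kwargs": {
  "targets": [
    [[0,0,0,0,0,0,0],[0,0,0,0,0,0,-1],[0,0,0,0,0,0,-1],[0,0,0,0,0,0,-1],[0,0,0,0,0,0.06,-1],[0,0,0,0,0,0.12,-1],[0,0,0,0,0,0.2,-1],[0,0,0,0,0,0.2,-1],[0,0,-0.09,0,0,0.2,-1],[0,0,-0.09,0.01,-0.1,0,-1],[0,0,-0.09,0.01,-0.1,0,-1],[0,0,-0.09,0.01,-0.1,0,-1]]
  ]
}}

```text
time_s: 10.9
ee_pos: [475.7, 240.6, 217.3]
ee_rot: [179.9, -0.1, 67.1]
force: [-0.1, -0.1, -0.5]
gripper_width: 91.5
gripper_force: 0.0
```

Request:
{"fn": "send_rows", "kwargs": {
  "targets": [
    [[0,0,-0.09,0.01,-0.1,0,-1],[0,0,-0.09,0.01,-0.1,0,-1],[0,0,-0.09,0.01,-0.1,0,-1],[0,0,-0.09,0.01,-0.1,0,-1],[0,0,-0.09,0.01,-0.1,0,-1],[0,0,-0.09,0,-0.1,0,-1],[0,0,-0.067,0,0,0,-1],[0,0,0,0,0,0,-1],[0,0,0,0,0,0,-1]]
  ]
}}

```text
time_s: 11.8
ee_pos: [485.6, 121.2, 216.5]
ee_rot: [180.0, -0.0, 12.9]
force: [-0.3, 0.2, -0.3]
gripper_width: 91.2
gripper_force: 0.0
```

```bash
cat > t.py <<'E'
from h import *
s=env.state(); print(s["ee_pos"].round(1),s["ee_rot"].round(1),s["gripper_width"],s["time_s"])
im,d=grab("wrist"); cv2.imwrite("pics/w3.png",im[:,:,::-1])
def rep(n,o,f,d):
  for q in optics.silhouettes(n,o)[:2]:
    v,u=np.nonzero(q["mask"]&(d>0)); P=f(np.c_[u,v],d[v,u])
    for Q in (P,P[P[:,2]>np.percentile(P[:,2],97)-8]):
      r=cv2.minAreaRect(Q[:,:2].astype(np.float32)); print(n,o,round(q["conf"],2),np.round(q["at"]),P[:,2].max().round(),np.round(r[0],1),np.round(r[1]),round(r[2],1))
if __name__=="__main__":
  rep("wrist","card_terminal",lambda p,z:wrist_world(p,z,s),d)
  im,d=grab("top")
  for o in("card_terminal","spatula_cup","tester_jar"): rep("top",o,lambda p,z:world("top",p,z),d)
E
python3 t.py
```

```text
[485.6 121.2 216.5] [180.   -0.   12.9] 91.1781447489847 11.8
wrist card_terminal 0.57 [285. 189.] 35.0 [489.8 117.6] [155.  74.] 13.7
wrist card_terminal 0.57 [285. 189.] 35.0 [511.6 123.8] [108.  68.] 13.2
top card_terminal 0.57 [219. 235.] 523.0 [492.3  98.4] [164.  86.] 10.4
top card_terminal 0.57 [219. 235.] 523.0 [504.3 102.7] [127.  75.] 18.7
top spatula_cup 0.76 [432. 220.] 123.0 [ 521.9 -683.7] [64. 74.] 8.0
top spatula_cup 0.76 [432. 220.] 123.0 [ 519.6 -680.7] [35. 39.] 36.3
top spatula_cup 0.53 [159. 235.] 132.0 [464.5 318.8] [55. 29.] 8.2
top spatula_cup 0.53 [159. 235.] 132.0 [464.6 310.3] [39. 11.] 10.1
top tester_jar 0.64 [143. 240.] 120.0 [455.  397.6] [77. 84.] 13.9
top tester_jar 0.64 [143. 240.] 120.0 [456.  396.9] [67. 69.] 50.6
```

View pics/w3.png

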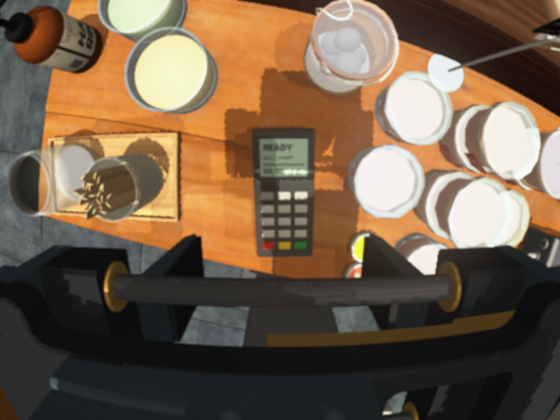

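The wrist view shows the cup upright in the tray at (110,190) beside the jar at (30,185). The terminal is face up at (285,190) and the fingers line up across its width.

Request:
{"fn": "send_rows", "kwargs": {
  "targets": [
    [[0,0,0,0.01,-0.008,-0.15,-1],[0,0,0,0,0,-0.2,-1],[0,0,0,0,0,-0.2,-1],[0,0,0,0,0,-0.2,-1],[0,0,0,0,0,-0.14,-1],[0,0,0,0,0,-0.08,-1],[0,0,0,0,0,-0.05,-1],[0,0,0,0,0,-0.03,-1],[0,0,0,0,0,0,0.5],[0,0,0,0,0,0,1],[0,0,0,0,0,0,1],[0,0,0,0,0,0,1]]
  ],
  "grip_force": 25
}}

```text
time_s: 13.3
ee_pos: [488.2, 119.7, 6.9]
ee_rot: [180.0, -0.1, 12.8]
force: [-0.6, 0.1, 2.5]
gripper_width: 68.0
gripper_force: 24.9
```

Request:
{"fn": "send_rows", "kwargs": {
  "targets": [
    [[0,0,0,0,0,0.08,1],[0,0,0,0,0,0.17,1],[0,0,0,0,0,0.2,1],[0,0,0,0,0,0.2,1],[0,0,0,0,0,0.2,1],[0,0,0,0,0,0.12,1],[0,0,0.08,-0.02,-0.1,0,1],[0,0,0.08,-0.02,-0.2,0,1],[0,0,0.08,-0.02,-0.22,0,1],[0,0,0.08,-0.02,-0.22,0,1]]
  ]
}}

```text
time_s: 14.3
ee_pos: [470.6, -29.7, 199.9]
ee_rot: [-180.0, 0.0, 41.9]
force: [0.5, -1.0, -3.0]
gripper_width: 67.6
gripper_force: 24.9
```

Request:
{"fn": "send_rows", "kwargs": {
  "targets": [
    [[0,0,0.08,-0.02,-0.22,0,1],[0,0,0.08,-0.01,-0.22,0,1],[0,0,0.08,-0.01,-0.22,0,1],[0,0,0.08,0,-0.22,0,1],[0,0,0.08,0,-0.22,0,1],[0,0,0.08,0,-0.22,0,1],[0,0,0.08,0,-0.2,0,1],[0,0,0,0,-0.06,0,1],[0,0,0,0,0,0,1],[0,0,0,0,0,0,1]]
  ]
}}

```text
time_s: 15.3
ee_pos: [463.1, -343.2, 199.5]
ee_rot: [-179.9, -0.1, 91.9]
force: [-0.4, 0.3, -2.9]
gripper_width: 67.9
gripper_force: 24.9
```

```bash
cat > d.py <<'E'
from h import *
s=env.state(); print(s["ee_pos"].round(1),s["ee_rot"].round(1),s["gripper_width"],s["time_s"])
im,d=grab("wrist"); cv2.imwrite("pics/w4.png",im[:,:,::-1])
v,u=np.nonzero(d>0); W=wrist_world(np.c_[u,v],d[v,u],s)
im,d2=grab("top"); v,u=np.nonzero(d2>0); T=world("top",np.c_[u,v],d2[v,u])
im,d3=grab("scene"); v,u=np.nonzero(d3>0); S=world("scene",np.c_[u,v],d3[v,u])
np.savez("clouds.npz",W=W,T=T,S=S)
for n,P in(("W",W),("T",T),("S",S)):
  B=P[(P[:,0]>380)&(P[:,0]<550)&(P[:,1]>-470)&(P[:,1]<-200)]
  for nm,lo,hi,yr in(("panel",66,82,(-290,-235)),("handle",40,60,(-245,-205)),("casetop",70,84,(-470,-430)),("floor",8,22,(-430,-268)),("walls",44,58,(-425,-272)),("term",150,260,(-460,-240))):
    Q=B[(B[:,2]>lo)&(B[:,2]<hi)&(B[:,1]>yr[0])&(B[:,1]<yr[1])]
    if len(Q)>15:
      r=cv2.minAreaRect(Q[:,:2].astype(np.float32)); print(n,nm,len(Q),Q.min(0).round(),Q.max(0).round(),np.round(r[0],1),np.round(r[1]),round(r[2],1))
E
python3 d.py
```

```text
[ 463.1 -343.2  199.5] [-1.799e+02 -1.000e-01  9.190e+01] 67.86881150045072 15.3
W panel 1128 [ 396. -263.   68.] [ 532. -251.   73.] [ 464.2 -258.9] [136.  11.] 1.9
W handle 651 [ 429. -245.   44.] [ 500. -228.   50.] [ 464.  -236.6] [16. 71.] 89.7
W casetop 185 [ 401. -470.   70.] [ 542. -444.   76.] [ 471.  -457.2] [141.  26.] 0.0
W term 29003 [ 417. -385.  199.] [ 510. -267.  260.] [ 463.3 -325.8] [ 93. 117.] 1.2
T panel 116 [ 395. -264.   66.] [ 530. -247.   82.] [ 462.4 -255.6] [136.  13.] 2.2
T handle 53 [ 427. -244.   42.] [ 516. -225.   55.] [ 471.3 -234.9] [19. 89.] 89.4
T casetop 63 [ 503. -470.   70.] [ 537. -433.   82.] [ 520.  -451.2] [33. 37.] 0.1
T floor 232 [ 403. -346.    8.] [ 520. -269.   22.] [ 461.6 -307.6] [ 77. 118.] 89.5
T walls 23 [ 401. -334.   46.] [ 527. -275.   54.] [ 463.9 -306.9] [125.  59.] 2.7
T term 297 [ 426. -327.  197.] [ 496. -263.  232.] [ 460.3 -296.3] [67. 65.] 2.8
S panel 147 [ 394. -266.   66.] [ 516. -249.   81.] [ 454.8 -257.4] [122.  14.] 2.0
S handle 65 [ 423. -245.   44.] [ 493. -226.   56.] [ 457.8 -235.3] [71. 17.] 1.3
S casetop 530 [ 395. -470.   71.] [ 538. -430.   83.] [ 466.5 -450.1] [143.  40.] 0.2
S floor 1492 [ 382. -430.    8.] [ 529. -268.   22.] [ 454.4 -348.5] [149. 160.] 1.4
S walls 232 [ 396. -424.   44.] [ 531. -272.   56.] [ 463.8 -348.4] [135. 152.] 0.0
S term 802 [ 415. -421.  192.] [ 505. -264.  256.] [ 459.6 -342.2] [ 90. 156.] 2.6
```

View pics/w4.png

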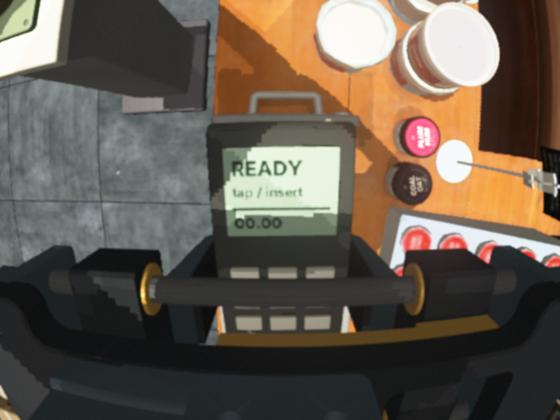

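The wrist view shows the terminal gripped level and face up at (280,210), with the panel and handle ahead of it at (283,105). It needs a shift of about −4.5 mm in y and +2 mm in x, then lowering.

Request:
{"fn": "send_rows", "kwargs": {
  "targets": [
    [[0,0,0,0.01,-0.023,-0.1,1],[0,0,0,0,0,-0.17,1],[0,0,0,0,0,-0.17,1],[0,0,0,0,0,-0.12,1],[0,0,0,0,0,0,1],[0,0,0,0,0,0,1]]
  ]
}}

```text
time_s: 16.05
ee_pos: [466.1, -348.5, 88.7]
ee_rot: [180.0, 0.0, 92.0]
force: [1.0, -0.1, -2.6]
gripper_width: 67.6
gripper_force: 24.9
```

```bash
python3 d.py | grep -E "^\[|panel|term"
python3 - <<'E'
from h import *
C=np.load("clouds.npz")
for n in "WST":
  P=C[n]; B=P[(P[:,0]>440)&(P[:,0]<490)&(P[:,1]>-440)&(P[:,1]<-230)]
  for nm,lo,hi in(("panel",66,80),("term",100,140)):
    Q=B[(B[:,2]>lo)&(B[:,2]<hi)]
    if len(Q): print(n,nm,np.percentile(Q[:,1],[1,99]).round(1),np.percentile(Q[:,2],[5,50,95]).round(1))
E
```

```text
[ 466.1 -348.5   88.7] [180.   0.  92.] 67.60186808747767 16.05
W panel 4661 [ 395. -267.   66.] [ 532. -251.   74.] [ 463.9 -259.1] [137.  13.] 1.9
W term 77086 [ 380. -380.  150.] [ 550. -309.  219.] [ 465.  -344.8] [170.  71.] 0.0
T panel 111 [ 395. -264.   66.] [ 530. -249.   80.] [ 462.3 -255.6] [136.  12.] 1.9
T term 457 [ 382. -388.  172.] [ 550. -306.  260.] [ 465.8 -347.1] [171.  76.] 2.3
S panel 146 [ 393. -286.   67.] [ 528. -250.   81.] [ 460.6 -267.9] [135.  35.] 1.8
S term 823 [ 380. -390.  166.] [ 550. -313.  260.] [ 464.2 -348.9] [170.  77.] 1.8
W panel [-265.4 -252.7] [68.4 70.9 72.2]
W term [-387.1 -273.8] [103.2 111.3 114.1]
S panel [-439.3 -250.8] [70.4 75.1 78.5]
S term [-423.  -272.8] [101.2 106.6 119.7]
T panel [-260.9 -249. ] [67.8 71.2 78.3]
T term [-321.5 -270.6] [106.4 113.3 118.9]
```

Request:
{"fn": "send_rows", "kwargs": {
  "targets": [
    [[0,0,0,0,0.012,-0.06,1],[0,0,0,0,0,-0.1,1],[0,0,0,0,0,-0.08,1],[0,0,0,0,0,-0.05,1],[0,0,0,0,0,-0.025,1],[0,0,0,0,0,-0.01,1],[0,0,0,0,0,0,1],[0,0,0,0,0,0,1]]
  ]
}}

```text
time_s: 17.0
ee_pos: [466.0, -347.0, 23.6]
ee_rot: [179.9, 0.1, 92.0]
force: [-0.2, -0.5, -2.6]
gripper_width: 68.2
gripper_force: 24.9
```

Request:
{"fn": "send_rows", "kwargs": {
  "targets": [
    [[0,0,0,0,0,-0.007,1],[0,0,0,0,0,-0.006,1],[0,0,0,0,0,0,1],[0,0,0,0,0,0,1]]
  ]
}}

```text
time_s: 17.4
ee_pos: [465.8, -346.9, 20.8]
ee_rot: [180.0, 0.0, 92.0]
force: [-0.4, -0.0, 1.2]
gripper_width: 67.8
gripper_force: 24.9
```

Request:
{"fn": "send_rows", "kwargs": {
  "targets": [
    [[0,0,0,0,0,0,-0.65],[0,0,0,0,0,0,-0.65],[0,0,0,0,0,0,-0.65],[0,0,0,0,0,0.02,-0.65],[0,0,0,0,0,0.05,-0.65],[0,0,0,0,0,0.15,-0.65],[0,0,0,0,0,0.2,-0.65],[0,0,0,0,0,0.2,-0.65],[0,0,0,0,0,0.1,-0.65],[0,0,0,0,0,0,0],[0,0,0,0,0,0,1]]
  ]
}}

```text
time_s: 18.5
ee_pos: [465.4, -346.5, 164.7]
ee_rot: [180.0, 0.0, 92.0]
force: [0.0, 0.9, -1.1]
gripper_width: 62.2
gripper_force: 0.0
```

```bash
sed -i 's/w4.png/w5.png/' d.py; python3 d.py | grep -E "^\[|panel|handle|floor"
```

```text
[ 465.4 -346.5  164.7] [180.   0.  92.] 62.225103317892234 18.5
W panel 2405 [ 396. -267.   67.] [ 532. -251.   74.] [ 464.  -259.4] [136.  12.] 2.0
W handle 807 [ 428. -245.   43.] [ 498. -228.   50.] [ 463.2 -236.7] [70. 16.] 0.2
W floor 7010 [ 405. -430.   10.] [ 528. -268.   22.] [ 466.9 -347.3] [119. 162.] 1.8
T panel 115 [ 395. -264.   66.] [ 530. -249.   80.] [ 462.4 -255.7] [136.  12.] 1.7
T handle 53 [ 427. -245.   41.] [ 516. -225.   59.] [ 471.4 -234.9] [20. 89.] 89.4
T floor 170 [ 403. -373.    8.] [ 524. -269.   22.] [ 463.3 -320.9] [121. 104.] 0.0
S panel 153 [ 391. -266.   66.] [ 524. -250.   81.] [ 457.6 -256.8] [133.  13.] 2.2
S handle 65 [ 425. -244.   43.] [ 495. -226.   54.] [ 459.4 -235. ] [70. 16.] 1.6
S floor 426 [ 388. -430.    8.] [ 530. -269.   22.] [ 458.9 -349.9] [160. 141.] 89.8
```

View pics/w5.png

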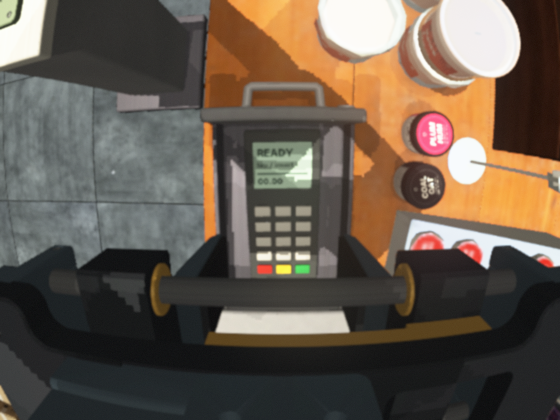

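The wrist view shows the terminal flat and face up in the bay at (280,200), and the drawer clear. I'll move in front of the panel with the fingers shut and push the panel face above the handle bar, which keeps the gripper body above the candle tops.

Request:
{"fn": "send_rows", "kwargs": {
  "targets": [
    [[0,0,0,0,0.1,0,1],[0,0,0,-0.005,0.2,0,1],[0,0,0,-0.005,0.2,0,1],[0,0,0,0,0.12,0,1],[0,0,0,0,0,-0.1,1],[0,0,0,0,0,-0.2,1],[0,0,0,0,0,-0.15,1],[0,0,0,0,0,-0.08,1],[0,0,0,0,0,0,1],[0,0,0,0,0,0,1]]
  ]
}}

```text
time_s: 19.65
ee_pos: [463.4, -222.0, 58.2]
ee_rot: [-180.0, -0.0, 92.0]
force: [0.0, 0.2, 0.1]
gripper_width: 0.5
gripper_force: 0.0
```

Request:
{"fn": "send_rows", "kwargs": {
  "targets": [
    [[0,0,0,0,-0.02,0,1],[0,0,0,0,-0.025,0,1],[0,0,0,0.002,-0.025,0,1],[0,0,0,0.002,-0.025,0,1],[0,0,0,0.002,-0.025,0,1]]
  ]
}}

```text
time_s: 20.15
ee_pos: [464.7, -247.0, 58.7]
ee_rot: [180.0, -0.0, 91.9]
force: [-0.1, 1.6, 1.6]
gripper_width: 0.0
gripper_force: 1.0
```

Request:
{"fn": "send_rows", "kwargs": {
  "targets": [
    [[0,0,0,0.002,-0.04,0,1],[0,0,0,0.002,-0.06,0,1],[0,0,0,0.002,-0.07,0,1],[0,0,0,0.002,-0.07,0,1],[0,0,0,0.003,-0.07,0,1],[0,0,0,0.003,-0.07,0,1],[0,0,0,0.003,-0.07,0,1],[0,0,0,0.002,-0.07,0,1],[0,0,0,0.002,-0.06,0,1],[0,0,0,0.002,-0.04,0,1],[0,0,0,0.001,-0.02,0,1],[0,0,0,0.001,-0.01,0,1]]
  ]
}}

```text
time_s: 21.35
ee_pos: [469.7, -377.1, 58.2]
ee_rot: [-180.0, 0.0, 91.9]
force: [-0.9, 0.5, 0.7]
gripper_width: 0.4
gripper_force: 0.9
```

```bash
sed -i 's/w5.png/w6.png/' d.py; python3 d.py >/dev/null
python3 - <<'E'
from h import *
C=np.load("clouds.npz"); print(env.state()["ee_pos"].round(1),env.state()["force"].round(1))
for n in "WST":
  P=C[n]; B=P[(P[:,0]>400)&(P[:,0]<535)&(P[:,1]>-520)&(P[:,1]<-230)]
  Q=B[(B[:,2]>64)&(B[:,2]<84)]; h,e=np.histogram(Q[:,1],np.arange(-460,-360,4)); print(n,dict(zip(e[:-1].tolist(),h.tolist())))
E
```

```text
[ 470.1 -377.    58.4] [-0.3  0.7  0.5]
W {-460: 0, -456: 0, -452: 0, -448: 0, -444: 0, -440: 0, -436: 0, -432: 0, -428: 0, -424: 0, -420: 0, -416: 0, -412: 27, -408: 123, -404: 142, -400: 38, -396: 0, -392: 0, -388: 0, -384: 0, -380: 0, -376: 0, -372: 0, -368: 0}
S {-460: 56, -456: 54, -452: 57, -448: 49, -444: 54, -440: 54, -436: 44, -432: 10, -428: 0, -424: 0, -420: 0, -416: 0, -412: 1, -408: 35, -404: 22, -400: 12, -396: 0, -392: 0, -388: 0, -384: 0, -380: 0, -376: 0, -372: 0, -368: 0}
T {-460: 5, -456: 4, -452: 4, -448: 4, -444: 2, -440: 2, -436: 1, -432: 0, -428: 0, -424: 0, -420: 0, -416: 0, -412: 0, -408: 0, -404: 0, -400: 0, -396: 1, -392: 1, -388: 0, -384: 0, -380: 0, -376: 0, -372: 0, -368: 0}
```

Request:
{"fn": "send_rows", "kwargs": {
  "targets": [
    [[0,0,0,0,-0.01,0,1],[0,0,0,0.001,-0.01,0,1],[0,0,0,0,-0.01,0,1],[0,0,0,0.001,-0.01,0,1],[0,0,0,0,-0.01,0,1],[0,0,0,0.001,-0.01,0,1],[0,0,0,0,-0.01,0,1],[0,0,0,0,-0.01,0,1],[0,0,0,0.001,-0.01,0,1]]
  ]
}}

```text
time_s: 22.4
ee_pos: [470.5, -391.6, 58.5]
ee_rot: [-180.0, -0.3, 91.9]
force: [1.1, 9.0, 3.8]
gripper_width: 0.5
gripper_force: 4.4
```

Request:
{"fn": "send_rows", "kwargs": {
  "targets": [
    [[0,0,0,0,-0.01,0,1],[0,0,0,0,-0.01,0,1],[0,0,0,0,-0.01,0,1]]
  ]
}}

```text
time_s: 22.7
ee_pos: [470.5, -401.5, 58.4]
ee_rot: [180.0, 0.1, 92.0]
force: [-0.2, -0.5, -0.5]
gripper_width: 0.6
gripper_force: 0.0
```

Request:
{"fn": "send_rows", "kwargs": {
  "targets": [
    [[0,0,0,0,-0.01,0,1],[0,0,0,0,-0.01,0,1],[0,0,0,0,-0.005,0,1]]
  ]
}}

```text
time_s: 23.0
ee_pos: [470.4, -403.0, 58.5]
ee_rot: [-180.0, -0.3, 91.9]
force: [1.6, 11.6, 4.8]
gripper_width: 0.4
gripper_force: 5.6
```

Request:
{"fn": "send_rows", "kwargs": {
  "targets": [
    [[0,0,0,0,-0.01,0,1],[0,0,0,0,-0.005,0,1]]
  ]
}}

```text
time_s: 23.2
ee_pos: [470.4, -403.1, 58.5]
ee_rot: [-179.9, -0.7, 91.8]
force: [2.3, 18.9, 8.5]
gripper_width: 0.4
gripper_force: 9.3
```

Resistance builds at y = −403 with no motion, and the hump was passed earlier. I'm backing off and verifying.

Request:
{"fn": "send_rows", "kwargs": {
  "targets": [
    [[0,0,0,0,0.03,0,1],[0,0,0,0,0.06,0,1],[0,0,0,0,0.08,0,1],[0,0,0,0,0.05,0.1,1],[0,0,0,0,0,0.2,1],[0,0,0,0,0,0.2,1],[0,0,0,-0.1,0.2,0.1,1],[0,0,0,-0.1,0.2,0,1],[0,0,0,-0.1,0.2,0,1],[0,0,0,0,0,0,1],[0,0,0,0,0,0,1]]
  ]
}}

```text
time_s: 24.3
ee_pos: [410.3, -243.9, 178.8]
ee_rot: [179.9, 0.1, 92.0]
force: [0.9, -0.5, -0.8]
gripper_width: 0.5
gripper_force: 0.0
```

Run:
```python
from h import *
print(env.state()["ee_pos"].round(1))
a,d=grab("scene"); P=mask_pts("scene",np.ones(d.shape,bool),d)
for lo,hi,nm in((64,84,"top"),(42,58,"handle")):
  Q=P[(P[:,0]>400)&(P[:,0]<535)&(P[:,1]>-480)&(P[:,1]<-330)&(P[:,2]>lo)&(P[:,2]<hi)]
  h,e=np.histogram(Q[:,1],np.arange(-460,-360,4)); print(nm,dict(zip(e[:-1].tolist(),h.tolist())))
b,_=grab("top")
c=np.hstack([cv2.resize(x,(400,400),interpolation=2) for x in(a[230:330,290:420][:,:100],b[190:260,120:190])])
c2=cv2.resize(a[140:240,90:250],(400,200),interpolation=2); c3=cv2.resize(b[200:260,290:420],(400,200),interpolation=2)
cv2.imwrite("pics/end.png",np.vstack([c,np.hstack([c2,c3])])[:,:,::-1])
```

```text
[ 410.3 -243.9  178.8]
top {-460: 54, -456: 55, -452: 52, -448: 59, -444: 53, -440: 53, -436: 47, -432: 55, -428: 54, -424: 46, -420: 6, -416: 0, -412: 0, -408: 0, -404: 0, -400: 0, -396: 0, -392: 0, -388: 0, -384: 0, -380: 0, -376: 0, -372: 0, -368: 0}
handle {-460: 0, -456: 0, -452: 1, -448: 0, -444: 0, -440: 1, -436: 2, -432: 2, -428: 2, -424: 0, -420: 2, -416: 8, -412: 7, -408: 8, -404: 24, -400: 24, -396: 2, -392: 0, -388: 0, -384: 0, -380: 0, -376: 0, -372: 0, -368: 0}
```

View pics/end.png

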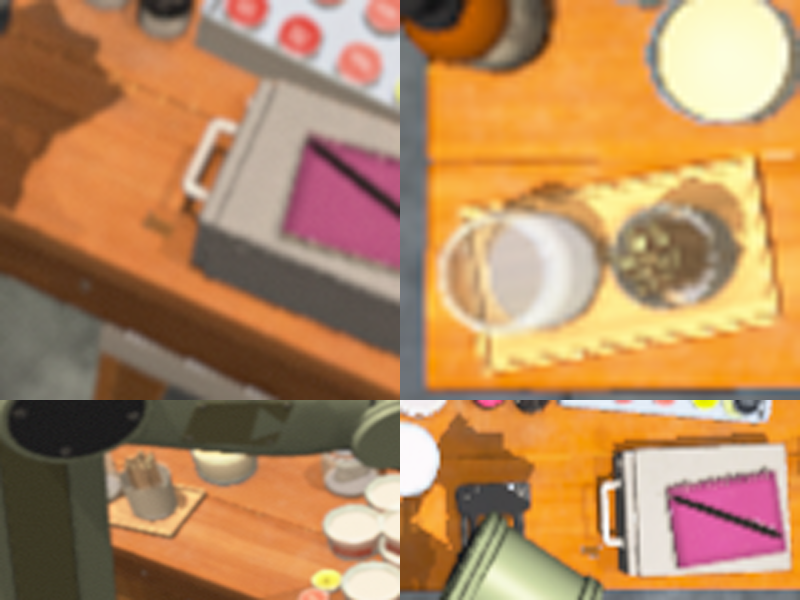

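The final picture shows the drawer shut with its front flush against the case, and the cup upright in the tray beside the jar. Nothing else appears to have moved.

```bash
python3 -c "
from workcell import env
print(env.job_done())"
```

```text
the job is handed in; nothing more can be done
None
```

The job is handed in at about 24 s: the cup stands upright in the tray beside the empty jar, the card terminal lies flat and face up in the drawer, and the drawer was eased shut past its catch and stayed home when I backed off.

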